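# Dry-fit the painted plaster fragments

## Robot

A 6-joint arm with a two-finger parallel gripper is mounted at the origin on the work surface. World frame = base frame: x ahead of the robot, y to its left, z up, the work surface at z = 0. Lengths are in mm, angles in rad, forces in N, time in s.
With the tool pointing down it reaches from about 350 to 775 mm from the base axis. Payload 7.3 kg.
Tool frame: the origin (TCP) lies on the centre line of the jaws, within the pads' length; the fingertips stand 17 mm ahead of it and the grasp point (between the pads) lies 2 mm behind it; z points along the fingers, y is the line along which they close (so a half turn about z gives the same grasp; the last joint's range is limited). The gripper opens to 92 mm and grips with 3 to 60 N. Pads are 19 mm wide; open, the fingers measure 130 mm over their backs; the gripper's body (75 mm by 190 mm) begins 47 mm behind the grasp point.
Start: joints at [1.163, 0.342, 1.524, -0, 1.275, -0.146], TCP at [135.864, 507.133, 243.741] pointing down, gripper open.
Joint ranges: [-2.53, 2.53], [-0.77, 2.02], [0.04, 2.7], [-1, 4.14], [0.28, 2.66], [-3.11, 3.11]. Speed limits (rad/s): [2.57, 2.57, 3.14, 3.14, 3.14, 3.14].

## Interface

Orientations are given as [roll, pitch, yaw] about the fixed x, y, z axes, in that order (R = Rz(yaw) Ry(pitch) Rx(roll)).
In Python, from plant import bot gives the robot as it stands. The module is installed in compiled form; this text tells all that it offers.
- The arm moves only by the shell command python3 -m pendant 'ROWS'. ROWS is JSON, a list of rows, each a list of 3 entries, a list of its own where there are three numbers: the shift along the world's x, y, z as a fraction of full scale, then the turn, a rotation vector about the world's x, y, z as a fraction of full scale, then the opening, from -1 (shut) to 1 (fully open), so that 0 is half open. In form: [[[tx, ty, tz], [rx, ry, rz], claw], ...]. A call has exactly 10 rows; each row shifts and turns the commanded pose from where the row before left it; what a row does not reach is not made up. Full scale, the value 1, is 30 mm for a shift and 0.12 rad for a turn. A row lasts 1/12 s, in which the tool goes at most 41.7 mm and 7.16 degrees, less where a joint would pass 70% of its speed; a pose out of reach is approached as far as the arm can. A call with a number of a shift or a turn outside -1 to 1 is refused whole. A call with a gripper value outside its range is refused whole. The fingers move at their own pace and stop on an object; the grip force is fixed at half the most. Time passes only in rows, so rows that do not move let the fingers close, or fill a call up. It gives the time, the measured TCP pose, the force, the opening and the grip force at its end, in the units of the state.
- bot.get_obs(): the state, without advancing time (a new reading comes with each control period).
- bot.capture(name): name is "scene" or "top"; returns the picture (384x512x3 uint8, blue, green, red); there is no depth.
- bot.camera_params(name): a dict with "fovy" (degrees; the focal length in pixels is half the picture's height over the tangent of half this angle, whatever the lens; pixels are square), "cx", "cy" (the principal point, pixels), "distortion" ([k1, k2, p1, p2, k3] as OpenCV has them; the pictures are not rectified), "camera_from_world" (4x4, takes a point from world to camera coordinates). Camera axes: x right, y down, z forward; pixel columns grow to the right and rows downward; lengths in mm; the calibration is good to about 2 mm. A picture is of the moment at which its call begins. camera_params takes no time and is no camera call.
- bot.close_job(): hands the job in; it is judged then, once.
The state is a dict: "time": time; "joint_positions": joint angles; "dq": joint speeds; "tau": joint torques, N m; "tool_pos": TCP position; "tcp_rot": TCP orientation; "contact_force": force on the tool from outside, world axes, zero at the start; "moment": the same for the moment, N m; "grip_width": finger opening in mm; "finger_force": force on a finger pad.
Only numpy, scipy, OpenCV 4.12 (cv2) and the standard library are available. Lean on these libraries where they do the work, as an engineer would, in place of code of your own. Each camera call takes 0.05 s, during which the arm holds its last target. There are 200 camera calls.

## Task

Two mended panels of painted wall plaster each have a gap with a tongue in it, and of the three loose fragments two have their notch in the right place for one gap each: dry-fit those two, painted face up, each in its own gap and fully home, so that the edges meet all round. The third fits neither gap: let it lie flat on the table, clear of both panels. Slide the fragments along the table, never lifting or tipping them, and do not shift the other loose things on the table.

Things in the scene. Friction and masses are not known exactly. Their poses are not given: they have to be found in the camera images.
- fragment_1_mid (a point): loose slab of wall plaster, painted face up, 0.33 kg give or take a third: 28 mm thick, 76 mm from rear to front, straight sides, 111 mm apart 10 mm from the rear, 94 at the front; rear edge straight over 92 mm, its corners cut. Slides under a 1 to 4 N push. One notch in the front edge, 23 mm left of the middle (y = +23 mm). Point: centre, half-way up (14 mm). Axes: z up, x from the rear to the notched front edge (38 mm either way), y left
- fragment_1_notch (a point): the notch of fragment 1: point midway across its mouth, on the front edge, half-way up; the notch is 30 mm wide at the mouth, 20 mm wide at its floor, 20 mm deep, right through the thickness; axes as the fragment's
- fragment_2_mid (a point): loose slab of wall plaster, painted face up, 0.33 kg give or take a third: 28 mm thick, 76 mm from rear to front, straight sides, 111 mm apart 10 mm from the rear, 94 at the front; rear edge straight over 92 mm, its corners cut. Slides under a 1 to 4 N push. One notch in the front edge, 23 mm right of the middle (y = -23 mm). Point: centre, half-way up (14 mm). Axes: z up, x from the rear to the notched front edge (38 mm either way), y left
- fragment_2_notch (a point): the notch of fragment 2: point midway across its mouth, on the front edge, half-way up; the notch is 30 mm wide at the mouth, 20 mm wide at its floor, 20 mm deep, right through the thickness; axes as the fragment's
- fragment_3_mid (a point): loose slab of wall plaster, painted face up, 0.33 kg give or take a third: 28 mm thick, 76 mm from rear to front, straight sides, 111 mm apart 10 mm from the rear, 94 at the front; rear edge straight over 92 mm, its corners cut. Slides under a 1 to 4 N push. One notch in the front edge, in the middle (y = 0). Point: centre, half-way up (14 mm). Axes: z up, x from the rear to the notched front edge (38 mm either way), y left
- fragment_3_notch (a point): the notch of fragment 3: point midway across its mouth, on the front edge, half-way up; the notch is 30 mm wide at the mouth, 20 mm wide at its floor, 20 mm deep, right through the thickness; axes as the fragment's
- panel_p_seat (a point): fixed mended panel, 204 mm wide, 130 deep, 28 thick, with a gap for one fragment in its edge towards the robot; a tongue stands in the gap, 23 mm left of the middle (y = +23 mm). Point: where the matching fragment's centre lies when home. Axes: those of that fragment when home: x into the gap, y left, z up. Gap floor at x = +39 mm, panel's outer edge at -24, rear at +106, sides at y = -102 and +102
- panel_p_tongue (a point): the tongue in panel p's gap: point midway across its root, on the gap's floor, half-way up; it stands out 18 mm, is 26 mm wide at the root, 16 at the tip; axes as the panel's. The gap's sides taper like a fragment's and clear it by 2 mm each side, its mouth flares 9 mm a side over the outer 10 mm. Two steel weights, 29 mm high, stand on the panel's rear part
- panel_q_seat (a point): fixed mended panel, 204 mm wide, 130 deep, 28 thick, with a gap for one fragment in its edge towards the robot; a tongue stands in the gap, 23 mm right of the middle (y = -23 mm). Point: where the matching fragment's centre lies when home. Axes: those of that fragment when home: x into the gap, y left, z up. Gap floor at x = +39 mm, panel's outer edge at -24, rear at +106, sides at y = -102 and +102
- panel_q_tongue (a point): the tongue in panel q's gap: point midway across its root, on the gap's floor, half-way up; it stands out 18 mm, is 26 mm wide at the root, 16 at the tip; axes as the panel's. The gap's sides taper like a fragment's and clear it by 2 mm each side, its mouth flares 9 mm a side over the outer 10 mm. Two steel weights, 29 mm high, stand on the panel's rear part
- chip_1: bystander: loose plaster chip about 45 mm across, 24 mm thick; origin under its centre
- chip_2: bystander: loose plaster chip 54 x 36 mm, 20 mm thick; origin under its centre
- brush: bystander: flat brush 120 mm long lying along its x axis, lying between the two panels; under 30 mm high; origin under its middle
- jar: bystander: amber glass jar with a white cap, 52 mm wide, 75 mm tall, between the panels, behind the brush; origin at the centre of its base
- palette_knife: bystander: palette knife 200 mm long lying along its x axis, round wooden handle 22 mm thick towards -x, on the left; origin under its middle
- scale_bar: bystander: flat black and white photographic scale, 150 x 20 x 4 mm, on the right; origin under its centre
- magnifier: bystander: magnifying glass, lens 62 mm across, 12 mm thick, with an 85 mm wooden handle towards -x, on the right; origin under the lens
Things that resemble listed ones, but are neither listed nor needed, are in the scene too. Leave any red look-alike of the part that bears fragment_2_mid alone.

How it is judged (in metres and radians):
At the end, for the whole second after the job is handed in: Fragment 1 lies in panel p's gap and fragment 2 in panel q's: each within 5 mm of its seat, turned within 0.06 rad of it, flat on the table (centre below 18 mm, tilt under 0.06 rad); fragment 3 lies flat with its centre more than 70 mm from both seats; all three at rest (horizontal distance between fragment_1_mid and panel_p_seat below 0.005 m and angle between the x axis of fragment_1_mid and the x axis of panel_p_seat, either way round below 0.06 rad and height (world z) of each of fragment_1_mid, fragment_2_mid, fragment_3_mid below 0.018 m and angle between each of fragment_1_mid, fragment_2_mid, fragment_3_mid's own z axis and vertical below 0.06 rad and horizontal distance between fragment_2_mid and panel_q_seat below 0.005 m and angle between the x axis of fragment_2_mid and the x axis of panel_q_seat, either way round below 0.06 rad and linear speed of each of fragment_1, fragment_2, fragment_3 below 0.01 m/s and horizontal distance between fragment_3_mid and panel_p_seat above 0.07 m and horizontal distance between fragment_3_mid and panel_q_seat above 0.07 m); the robot touches nothing.
It fails at once if fragment 1 is lifted (by more than 11 mm) or tipped (by more than 0.2 rad) (height (world z) of fragment_1_mid above 0.025 m or angle between fragment_1_mid's own z axis and vertical above 0.2 rad).
It fails at once if fragment 2 is lifted (by more than 11 mm) or tipped (by more than 0.2 rad) (height (world z) of fragment_2_mid above 0.025 m or angle between fragment_2_mid's own z axis and vertical above 0.2 rad).
It fails at once if fragment 3 is lifted (by more than 11 mm) or tipped (by more than 0.2 rad) (height (world z) of fragment_3_mid above 0.025 m or angle between fragment_3_mid's own z axis and vertical above 0.2 rad).
It fails at once if another loose thing on the table is shifted more than 20 mm (distance of any of chip_1, chip_2, brush, jar, palette_knife, scale_bar, magnifier from where it was at the start of the episode above 0.02 m).
It also fails if it takes over 72 s, if anything falls off the work surface, if the arm or the gripper's body presses on something with over 40 N, if the wrist force passes 120 N, or if a joint passes its speed limit or range.

## Working session

There is one attempt and no reset: what is moved stays moved. The work goes in short steps, Python scripts to look and compute and a shell command to move; the robot and the scene stay as the last step left them, time stands still between calls to the robot, and variables do not carry over. Pictures are saved under pics/ and viewed, at most 10 in all, crops included, and the job is handed in when it is done.

```bash
mkdir -p pics
python3 - <<'E'
from plant import bot
import cv2,numpy as np
for n in("top","scene"):
    im=bot.capture(n);cv2.imwrite(f"pics/{n}0.png",im)
    p=bot.camera_params(n);print(n,p)
cv2.imwrite("pics/top0b.png",cv2.resize(cv2.imread("pics/top0.png"),(800,600),interpolation=cv2.INTER_CUBIC))
print(bot.get_obs())
E
```

```text
top {'fovy': 47.92444459609406, 'cx': 256.0385430692101, 'cy': 189.94172295667485, 'distortion': array([-0.16620865,  0.        ,  0.        ,  0.        ,  0.        ]), 'camera_from_world': array([[-9.79170530e-03, -9.99952037e-01, -2.16154594e-04,
         9.46616731e-02],
       [-9.94794750e-01,  9.76312990e-03, -1.01430211e-01,
         5.16117583e+02],
       [ 1.01427456e-01, -7.78145277e-04, -9.94842634e-01,
         1.36518543e+03],
       [ 0.00000000e+00,  0.00000000e+00,  0.00000000e+00,
         1.00000000e+00]])}
scene {'fovy': 42.91165325498431, 'cx': 250.30009149896293, 'cy': 190.82439008202797, 'distortion': array([-0.1752512,  0.       ,  0.       ,  0.       ,  0.       ]), 'camera_from_world': array([[ 8.54281014e-01,  5.19799631e-01, -3.50616511e-03,
        -4.38910538e+02],
       [ 4.22527989e-01, -6.98314124e-01, -5.77778056e-01,
        -2.06328413e+02],
       [-3.02777225e-01,  4.92103370e-01, -8.16186391e-01,
         1.44922926e+03],
       [ 0.00000000e+00,  0.00000000e+00,  0.00000000e+00,
         1.00000000e+00]])}
{'time': 0.1, 'joint_positions': array([ 1.16299119e+00,  3.42672782e-01,  1.52489444e+00,  6.52730792e-06,
        1.27537147e+00, -1.45953596e-01]), 'dq': array([ 0.0009468 , -0.00038219, -0.00285818,  0.00063219,  0.00043172,
       -0.00048366]), 'tau': array([ 1.75172019e-03, -4.32007599e+01, -2.44694602e+01,  7.17301201e-02,
        5.26432763e-02, -6.97557903e-05]), 'tool_pos': array([135.73177267, 506.8207065 , 243.11363169]), 'tcp_rot': array([-3.14026184e+00, -2.01937350e-04,  2.87973908e+00]), 'contact_force': array([ 0.62441268, -0.4209282 , -0.19539944]), 'moment': array([-0.03015878, -0.03546897, -0.03564608]), 'finger_force': 0.0, 'grip_width': 92.16734736743219}
```

View pics/top0b.png

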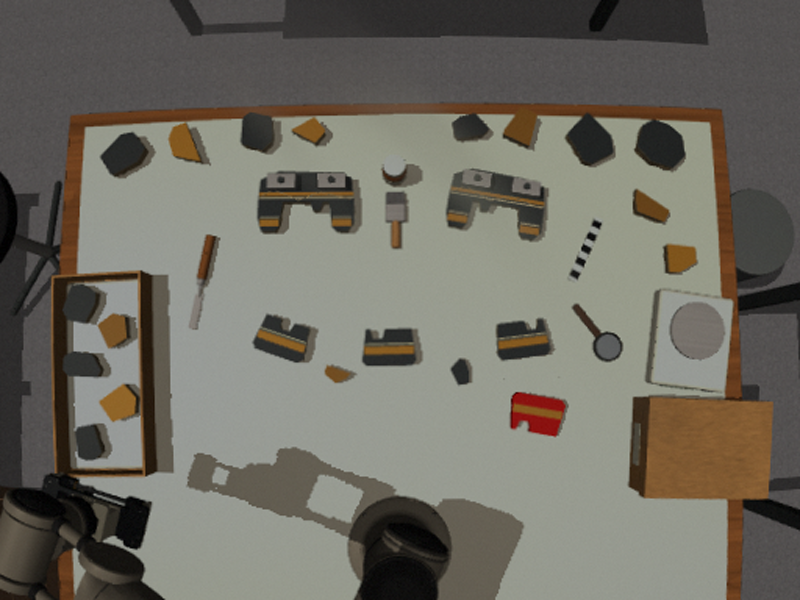

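View pics/scene0.png

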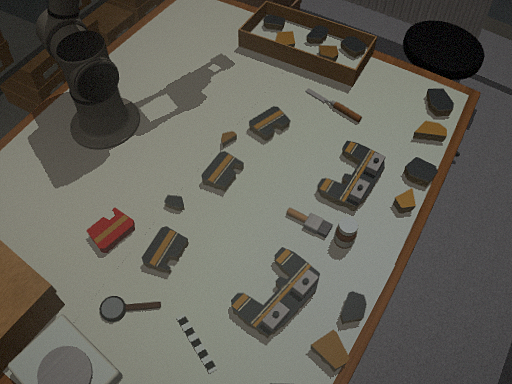

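The top view has +x up and +y left. Three dark fragments lie at about (283,338), (389,347) and (523,338), with the panels at (306,200) and (497,203) and a red decoy at (538,413). The brush and jar are between the panels. Next I'll make a rectified orthographic view at z = 28 mm.

```bash
cat > h.py <<'E'
from plant import bot
import cv2,numpy as np
def proj(P,n="top"):
    p=bot.camera_params(n);T=np.array(p["camera_from_world"]);f=192/np.tan(np.radians(p["fovy"]/2))
    K=np.array([[f,0,p["cx"]],[0,f,p["cy"]],[0,0,1.]])
    return cv2.projectPoints(np.asarray(P,float).reshape(-1,1,3),cv2.Rodrigues(T[:3,:3])[0],T[:3,3],K,np.array(p["distortion"]))[0].reshape(-1,2)
def ortho(im,x0,x1,y0,y1,s,z=28,n="top"):
    # row 0 = x1, col 0 = y1 ; s px per mm
    r,c=np.mgrid[0:int((x1-x0)*s),0:int((y1-y0)*s)]
    uv=proj(np.stack([x1-r/s,y1-c/s,np.full(r.shape,z)],-1),n).reshape(*r.shape,2).astype(np.float32)
    return cv2.remap(im,uv[...,0],uv[...,1],cv2.INTER_CUBIC)
E
python3 - <<'E'
from h import *
im=cv2.imread("pics/top0.png")
a=ortho(im,540,780,-330,330,1.2,28); b=ortho(im,300,520,-330,330,1.2,28)
cv2.imwrite("pics/o1.png",np.vstack([a,b]));print(a.shape,b.shape)
E
```

```text
(288, 792, 3) (264, 792, 3)
```

View pics/o1.png

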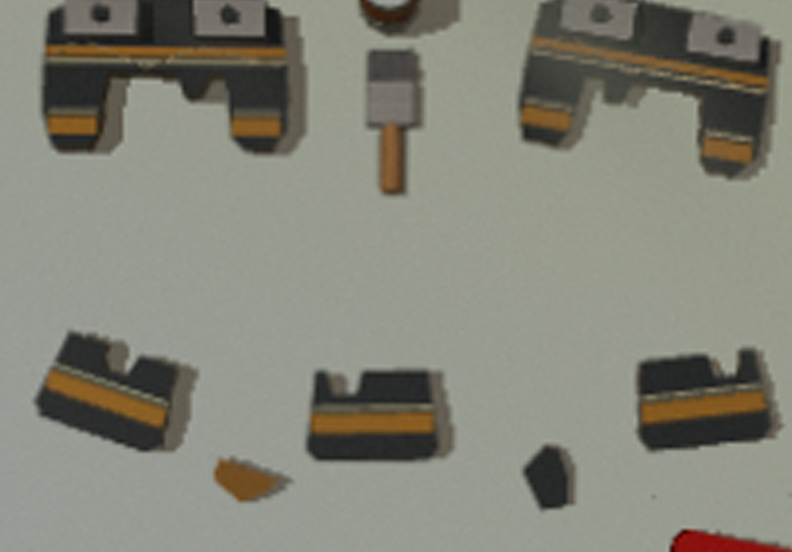

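The left panel's tongue is right of its middle, at about (200,90), so it is q. The right panel's tongue is left of its middle, at about (622,95), so it is p. The centre fragment is 1 (notch left), the right one is 2 (notch right) and the left one is 3 (notch in the middle). Fragment 3 is already clear of both panels and stays where it is. Next is a silhouette fit for the four poses.

```bash
cat >> h.py <<'E'
from scipy.optimize import minimize
def frag(yn): return np.array([(-38,-46),(-28,-55.5),(38,-47),(38,yn-15),(18,yn-10),(18,yn+10),(38,yn+15),(38,47),(-28,55.5),(-38,46)],float)
def panel(yt): return np.array([(55,-102),(-14,-102),(-24,-92),(-24,-66),(-14,-56),(39,-49),(39,yt-13),(21,yt-8),(21,yt+8),(39,yt+13),(39,49),(-14,56),(-24,66),(-24,92),(-14,102),(55,102)],float)
S=4
def tw(pts,p,z=0):
    c,s=np.cos(p[2]),np.sin(p[2]);xy=pts@np.array([[c,s],[-s,c]])+p[:2]
    return np.c_[xy,np.full(len(xy),z)]
def prep(im):
    b=cv2.resize(im,None,fx=S,fy=S,interpolation=cv2.INTER_CUBIC);hsv=cv2.cvtColor(b,cv2.COLOR_BGR2HSV)
    m=((hsv[...,2]<85)|(hsv[...,1]>90)).astype(np.uint8)
    return b,cv2.morphologyEx(m,cv2.MORPH_CLOSE,np.ones((13,13)))
def pix(P): return ((proj(P)+.5)*S-.5)
def fit(m,pts,p0,clip=None):
    box=tw(np.array([(-45,-112),(-45,112),(55,112),(55,-112)]) if clip else np.array([(-58,-75),(-58,75),(58,75),(58,-75)]),p0,28)
    R=np.zeros_like(m);cv2.fillPoly(R,[pix(box).astype(int)],1)
    x,y,w,h=cv2.boundingRect(pix(box).astype(np.int32).reshape(-1,1,2));sl=np.s_[y:y+h,x:x+w]
    Rm=R[sl];M=m[sl]
    def cost(p):
        A=np.zeros_like(M)
        for z in range(0,29,4): cv2.fillPoly(A,[np.round((pix(tw(pts,p,z))-[x,y])*16).astype(np.int32)],1,shift=4)
        return float(((A!=M)*Rm).sum())
    best=None
    for k in range(2):
        q=p0 if best is None else best.x
        sim=np.array([q]+[np.add(q,d) for d in ((5,0,0),(0,5,0),(0,0,.06))])
        best=minimize(cost,q,method="Nelder-Mead",options=dict(initial_simplex=sim,xatol=.01,fatol=1))
    return best.x,best.fun
def overlay(b,L):
    for pts,p in L: cv2.polylines(b,[np.round(pix(tw(pts,p,28))).astype(np.int32)],True,(0,255,0),1)
    return b
E
python3 - <<'E'
from h import *
b,m=prep(cv2.imread("pics/top0.png"))
L=[]
for n,pts,p0,c in (("f1",frag(23),(414,19,0),0),("f2",frag(-23),(427,-257,.09),0),("f3",frag(0),(433,238,-.25),0),("p",panel(23),(665,-200,-.18),1),("q",panel(-23),(675,192,0),1)):
    p,f=fit(m,pts,p0,c);print(n,p.round(3),f/S/S);L.append((pts,p))
o=overlay(b,L);
u=[o[440:620,640:1440],o[840:1000,640:1440]]
v=cv2.cvtColor(m*255,cv2.COLOR_GRAY2BGR);cv2.imwrite("pics/fit0.png",np.vstack(u+[v[440:620,640:1440]]))
E
```

```text
f1 [ 4.14272e+02  1.94250e+01 -1.60000e-02] 28.4375
f2 [ 4.27070e+02 -2.57117e+02  1.03000e-01] 40.5Traceback (most recent call last):
  File "<stdin>", line 5, in <module>
  File "h.py", line 37, in fit
    best=minimize(cost,q,method="Nelder-Mead",options=dict(initial_simplex=sim,xatol=.01,fatol=1))
    res = _minimize_neldermead(fun, x0, args, callback, bounds=bounds,
                               **options)
    fxr = func(xr)
    fx = function(np.copy(x), *(wrapper_args + args))
  File "h.py", line 31, in cost
    for z in range(0,29,4): cv2.fillPoly(A,[np.round((pix(tw(pts,p,z))-[x,y])*16).astype(np.int32)],1,shift=4)
                                                      ~~~^^^^^^^^^^^^^
  File "h.py", line 23, in pix
    def pix(P): return ((proj(P)+.5)*S-.5)
                         ~~~~^^^
  File "h.py", line 4, in proj
    p=bot.camera_params(n);T=np.array(p["camera_from_world"]);f=192/np.tan(np.radians(p["fovy"]/2))
ValueError: time passes only in moves, steps and waits
```

`camera_params` gets refused when it is polled too often, so I'll cache it.

```bash
sed -i 's/p=bot.camera_params(n);T/p=CP[n];T/; s/^def proj/CP={k:bot.camera_params(k) for k in ("top","scene")}\ndef proj/' h.py
python3 - <<'E'
from h import *
b,m=prep(cv2.imread("pics/top0.png"))
L=[]
for n,pts,p0,c in (("f1",frag(23),(414,19,0),0),("f2",frag(-23),(427,-257,.09),0),("p",panel(23),(665,-200,-.18),1),("q",panel(-23),(675,192,0),1)):
    p,f=fit(m,pts,p0,c);print(n,p.round(3),f/S/S);L.append((pts,p))
o=overlay(b,L);
u=[o[440:620,640:1440],o[840:1000,640:1440]]
v=cv2.cvtColor(m*255,cv2.COLOR_GRAY2BGR);cv2.imwrite("pics/fit0.png",np.vstack(u+[v[440:620,640:1440]]))
E
```

```text
f1 [ 4.14272e+02  1.94250e+01 -1.60000e-02] 28.4375
f2 [ 4.27070e+02 -2.57117e+02  1.03000e-01] 40.5
p [ 6.78133e+02 -2.03620e+02 -1.71000e-01] 45.25
q [683.264 192.708   0.   ] 47.375
```

View pics/fit0.png

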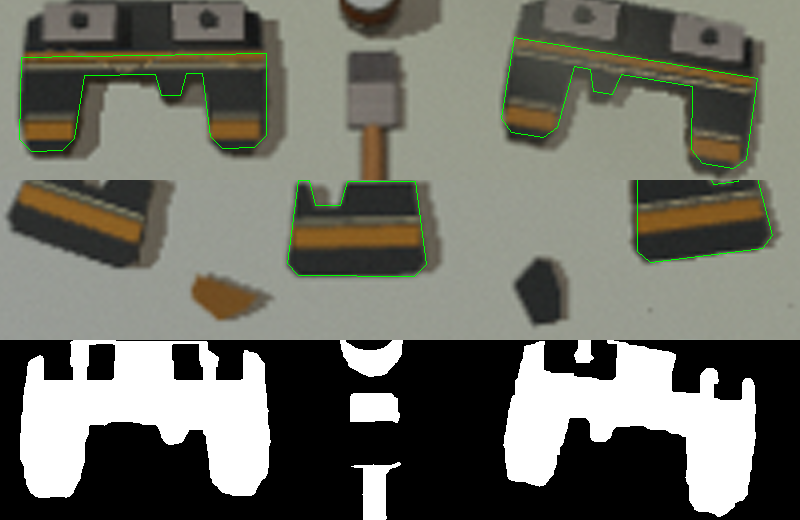

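The fits match the given sizes, with outlines within about 1–2 mm. For fragment 1 I'll grip front to rear at local y = -12, which keeps clear of the notch. TCP target is (414.1, 7.4), finger line at -0.016 rad.

```bash
for i in 1 2; do python3 -m pendant '[[[0.464,-0.832,-0.23],[0,0,-0.552],1],[[0.464,-0.832,-0.23],[0,0,-0.552],1],[[0.464,-0.832,-0.23],[0,0,-0.552],1],[[0.464,-0.832,-0.23],[0,0,-0.552],1],[[0.464,-0.832,-0.23],[0,0,-0.552],1],[[0.464,-0.832,-0.23],[0,0,-0.552],1],[[0.464,-0.832,-0.23],[0,0,-0.552],1],[[0.464,-0.832,-0.23],[0,0,-0.552],1],[[0.464,-0.832,-0.23],[0,0,-0.552],1],[[0.464,-0.832,-0.23],[0,0,-0.552],1]]'; done
python3 -c "
from h import *
o=bot.get_obs();print(o['tool_pos'],o['tcp_rot'],o['time'])"
```

```text
time: 0.93
tool_pos: [275.3, 256.2, 174.3]
tcp_rot: [-3.142, 0.0, 2.214]
contact_force: [0.2, 0.2, -0.5]
grip_width: 92.1
finger_force: 0.0
time: 1.77
tool_pos: [414.6, 6.5, 105.2]
tcp_rot: [-3.141, -0.0, 1.551]
contact_force: [0.6, 0.5, 0.2]
grip_width: 91.5
finger_force: 0.0
[414.56646192   6.53278566 105.2369204 ] [-3.14126849e+00 -1.08772145e-04  1.55141798e+00] 1.7667
```

```bash
python3 -m pendant '[[[0,0,-0.7],[0,0,0],1],[[0,0,-0.7],[0,0,0],1],[[0,0,-0.7],[0,0,0],1],[[0,0,-0.5],[0,0,0],1],[[0,0,-0.17],[0,0,0],1],[[0,0,0],[0,0,0],1],[[0,0,0],[0,0,0],-1],[[0,0,0],[0,0,0],-1],[[0,0,0],[0,0,0],-1],[[0,0,0],[0,0,0],-1]]'
```

```text
time: 2.6
tool_pos: [415.0, 7.9, 23.5]
tcp_rot: [3.139, 0.0, 1.555]
contact_force: [1.0, 1.3, 3.6]
grip_width: 75.9
finger_force: 29.9
```

```bash
python3 -m pendant '[[[0.1,-0.1,0],[0,0,0],-1],[[0.3,-0.3,0],[0,0,-0.07],-1],[[0.4,-0.47,0],[0,0,-0.1],-1],[[0.45,-0.55,0],[0,0,-0.1],-1],[[0.45,-0.55,0],[0,0,-0.1],-1],[[0.45,-0.55,0],[0,0,-0.1],-1],[[0.45,-0.55,0],[0,0,-0.1],-1],[[0.45,-0.55,0],[0,0,-0.1],-1],[[0.45,-0.55,0],[0,0,-0.1],-1],[[0.45,-0.55,0],[0,0,-0.1],-1]]'
python3 -m pendant '[[[0.45,-0.55,0],[0,0,-0.1],-1],[[0.45,-0.55,0],[0,0,-0.1],-1],[[0.45,-0.55,0],[0,0,-0.1],-1],[[0.25,-0.35,0],[0,0,-0.1],-1],[[0.15,-0.2,0],[0,0,-0.1],-1],[[0.05,-0.06,0],[0,0,0],-1],[[0,0,0],[0,0,0],-1],[[0,0,0],[0,0,0],-1],[[0,0,0],[0,0,0],-1],[[0,0,0],[0,0,0],-1]]'
python3 - <<'E'
from h import *
im=bot.capture("top");cv2.imwrite("pics/t1.png",im)
b,m=prep(im)
o=overlay(b,[(panel(23),(678.1,-203.6,-.171)),(frag(23),(589.4,-188.3,-.171))])
x,y=pix(np.array([[620,-195,28]]))[0].astype(int)
cv2.imwrite("pics/t1c.png",o[y-300:y+300,x-400:x+400]);print(bot.get_obs()["tool_pos"],bot.get_obs()["tcp_rot"])
E
```

```text
time: 3.43
tool_pos: [532.8, -133.8, 23.5]
tcp_rot: [-3.141, -0.001, 1.45]
contact_force: [-1.8, 3.5, 4.9]
grip_width: 76.0
finger_force: 29.9
time: 4.27
tool_pos: [586.9, -201.8, 23.5]
tcp_rot: [3.141, 0.001, 1.391]
contact_force: [-1.9, -1.1, 4.9]
grip_width: 75.6
finger_force: 29.9
[ 586.87595228 -201.7879214    23.44721762] [3.14064985e+00 7.17298097e-04 1.39071291e+00]
```

View pics/t1c.png

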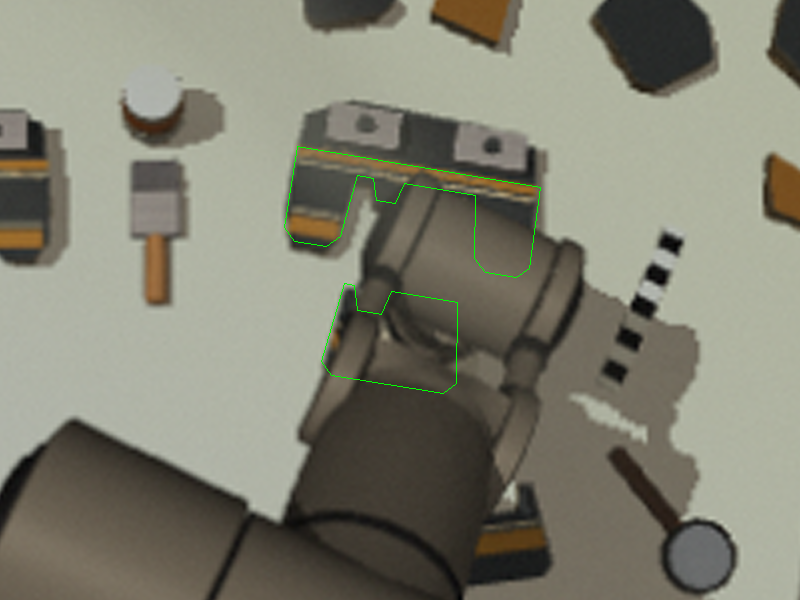

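The arm hides the fragment, but the tool pose puts it on the staging point. I'll go on into the flared mouth, stopping 30 mm short of home. Side play there is about 5 mm.

```bash
python3 -m pendant '[[[0.1,-0.033,0],[0,0,0.08],-1],[[0.25,-0.033,0],[0,0,0],-1],[[0.3,-0.033,0],[0,0,0],-1],[[0.3,-0.033,0],[0,0,0],-1],[[0.3,-0.033,0],[0,0,0],-1],[[0.3,-0.033,0],[0,0,0],-1],[[0.25,-0.033,0],[0,0,0],-1],[[0.15,-0.033,0],[0,0,0],-1],[[0.05,0,0],[0,0,0],-1],[[0,0,0],[0,0,0],-1]]'
```

```text
time: 5.15
tool_pos: [646.7, -209.3, 23.5]
tcp_rot: [-3.141, 0.0, 1.401]
contact_force: [-3.3, 0.7, 6.4]
grip_width: 75.9
finger_force: 29.9
```

```bash
python3 -m pendant '[[[0,0,0],[0,0,0],1],[[0,0,0],[0,0,0],1],[[0,0,0],[0,0,0],1],[[0,0,0],[0,0,0],1],[[0,0,0.3],[0,0,0],1],[[0,0,0.6],[0,0,0],1],[[0,0,0.8],[0,0,0],1],[[0,0,0.7],[0,0,0],1],[[-0.2,0.2,0.1],[0,0,-0.5],1],[[-0.4,0.5,0],[0,0,-0.9],1]]'
python3 -m pendant '[[[-0.4,0.5,0],[0,0,-0.9],0],[[-0.4,0.5,0],[0,0,-0.9],0],[[-0.4,0.5,0],[0,0,-0.9],0],[[-0.4,0.5,0],[0,0,-0.9],0],[[-0.4,0.5,0],[0,0,-0.9],0],[[-0.4,0.5,0],[0,0,-0.9],0],[[-0.4,0.5,0],[0,0,-0.9],0],[[-0.4,0.5,0],[0,0,-0.9],0],[[-0.4,0.5,0],[0,0,-0.9],0],[[-0.4,0.5,0],[0,0,-0.9],0]]'
python3 - <<'E'
from h import *
im=bot.capture("top");cv2.imwrite("pics/t2.png",im)
b,m=prep(im)
P=(678.1,-203.6,-.171)
p0=(648.6,-198.5,-.171)
x,y=pix(np.array([[665,-200,28]]))[0].astype(int)
R=b[y-150:y+150,x-200:x+200].copy()
o=overlay(b,[(panel(23),P),(frag(23),p0)])
cv2.imwrite("pics/t2c.png",cv2.resize(np.hstack([R,o[y-150:y+150,x-200:x+200]]),None,fx=1,fy=1));print(bot.get_obs()["tool_pos"],bot.get_obs()["tcp_rot"])
E
```

```text
time: 5.98
tool_pos: [630.6, -190.4, 100.7]
tcp_rot: [3.135, 0.001, 1.228]
contact_force: [-0.2, 0.3, -0.5]
grip_width: 92.2
finger_force: 0.0
time: 6.82
tool_pos: [508.3, -37.8, 98.3]
tcp_rot: [3.141, -0.001, 0.147]
contact_force: [0.6, 0.2, 0.5]
grip_width: 45.8
finger_force: 0.0
[505.6570418  -35.20995115  98.01711221] [-3.13982846e+00  2.39281015e-03  1.40775451e-01]
```

View pics/t2c.png

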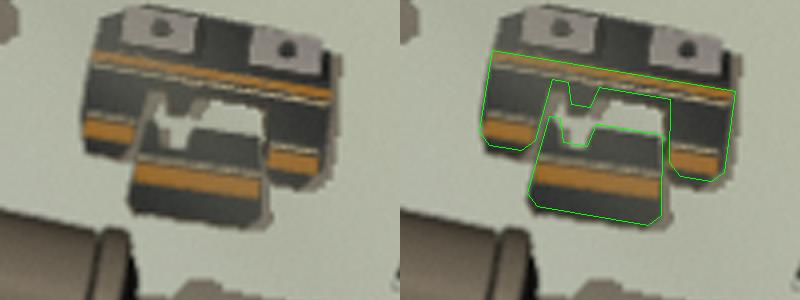

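Fragment 1 sits straight in the mouth and matches the predicted outline, with the notch in line with the tongue. I'll push it home with two fingers on the rear edge.

```bash
python3 -m pendant '[[[0.383,-0.836,0],[0,0,-0.43],0],[[0.383,-0.836,0],[0,0,-0.43],0],[[0.383,-0.836,0],[0,0,-0.43],0],[[0.383,-0.836,0],[0,0,-0.43],0],[[0.383,-0.836,0],[0,0,-0.43],0],[[0.383,-0.836,0],[0,0,-0.43],0],[[0,0,-0.8],[0,0,0],0],[[0,0,-0.8],[0,0,0],0],[[0,0,-0.7],[0,0,0],0],[[0,0,-0.23],[0,0,0],0]]'
python3 -m pendant '[[[0.2,-0.035,0],[0,0,0],0],[[0.3,-0.052,0],[0,0,0],0],[[0.3,-0.052,0],[0,0,0],0],[[0.3,-0.052,0],[0,0,0],0],[[0.2,-0.035,0],[0,0,0],0],[[0.1,-0.017,0],[0,0,0],0],[[0.1,-0.017,0],[0,0,0],0],[[0,0,0],[0,0,0],0],[[0,0,0],[0,0,0],0],[[0,0,0],[0,0,0],0]]'
```

```text
time: 7.7
tool_pos: [576.2, -188.7, 19.0]
tcp_rot: [-3.14, 0.004, -0.157]
contact_force: [-0.1, -0.6, -0.2]
grip_width: 46.1
finger_force: 0.0
time: 8.53
tool_pos: [622.8, -196.7, 21.9]
tcp_rot: [3.141, -0.001, -0.157]
contact_force: [-0.3, -0.2, -0.4]
grip_width: 45.9
finger_force: 0.0
```

```bash
python3 -m pendant '[[[0.05,0.01,0],[0,0,-0.12],0],[[0.05,0,0],[0,0,0],0],[[0.05,0,0],[0,0,0],0],[[0.05,0,0],[0,0,0],0],[[0.03,0,0],[0,0,0],0],[[0.03,0,0],[0,0,0],0],[[0.02,0,0],[0,0,0],0],[[0,0,0],[0,0,0],0],[[0,0,0],[0,0,0],0],[[0,0,0],[0,0,0],0]]'
```

```text
time: 9.37
tool_pos: [628.2, -196.2, 21.7]
tcp_rot: [-3.142, 0.007, -0.172]
contact_force: [-14.0, 1.1, 9.1]
grip_width: 46.0
finger_force: 6.8
```

```bash
python3 -m pendant '[[[0.05,-0.01,0],[0,0,0],0],[[0.05,-0.01,0],[0,0,0],0],[[0.05,-0.01,0],[0,0,0],0],[[0,0,0],[0,0,0],0],[[0,0,0],[0,0,0],0],[[0,0,0],[0,0,0],0],[[0,0,0],[0,0,0],0],[[0,0,0],[0,0,0],0],[[0,0,0],[0,0,0],0],[[0,0,0],[0,0,0],0]]'
```

```text
time: 10.2
tool_pos: [628.3, -196.2, 21.8]
tcp_rot: [-3.14, 0.017, -0.172]
contact_force: [-30.4, 3.7, 20.6]
grip_width: 45.9
finger_force: 15.5
```

```bash
python3 -m pendant '[[[-0.3,0.05,0],[0,0,0],0],[[-0.4,0.07,0],[0,0,0],0],[[0,0,0.5],[0,0,0],0],[[0,0,0.7],[0,0,0],0],[[0,0,0.8],[0,0,0],0],[[0,0,0.5],[0,0,0],0],[[-0.389,-0.107,0],[0,0,0.96],0],[[-0.389,-0.107,0],[0,0,0.96],0],[[-0.389,-0.107,0],[0,0,0.96],0],[[-0.389,-0.107,0],[0,0,0.96],0]]'
python3 -m pendant '[[[-0.389,-0.107,0],[0,0,0.96],1],[[-0.389,-0.107,0],[0,0,0.96],1],[[-0.389,-0.107,0],[0,0,0.96],1],[[-0.389,-0.107,0],[0,0,0.96],1],[[-0.389,-0.107,0],[0,0,0.96],1],[[-0.389,-0.107,0],[0,0,0.96],1],[[-0.389,-0.107,0],[0,0,0.96],1],[[-0.389,-0.107,0],[0,0,0.96],1],[[-0.389,-0.107,0],[0,0,0.96],1],[[-0.389,-0.107,0],[0,0,0.96],1]]'
python3 - <<'E'
from h import *
im=bot.capture("top");cv2.imwrite("pics/t3.png",im)
b,m=prep(im)
P=(678.1,-203.6,-.171)
x,y=pix(np.array([[665,-200,28]]))[0].astype(int)
R=b[y-150:y+150,x-200:x+200].copy()
o=overlay(b,[(panel(23),P),(frag(23),P)])
s=bot.capture("scene");u,v=proj([[660,-200,28]],"scene")[0].astype(int)
c=cv2.resize(s[v-37:v+37,u-50:u+50],(400,300),interpolation=cv2.INTER_CUBIC)
e=np.zeros((300,400,3),np.uint8)
cv2.imwrite("pics/t3c.png",np.vstack([np.hstack([R,o[y-150:y+150,x-200:x+200]]),np.hstack([c,e])]));print(bot.get_obs()["tool_pos"],bot.get_obs()["tcp_rot"])
E
```

```text
time: 11.03
tool_pos: [568.0, -206.7, 96.9]
tcp_rot: [3.141, -0.001, 0.295]
contact_force: [-0.2, -0.1, -0.8]
grip_width: 46.2
finger_force: 0.0
time: 11.87
tool_pos: [451.2, -239.0, 96.9]
tcp_rot: [3.14, 0.001, 1.447]
contact_force: [-1.2, 0.5, 0.1]
grip_width: 92.0
finger_force: 0.0
[ 450.42994404 -239.00692349   96.86867301] [3.14155101e+00 1.01365750e-04 1.44105078e+00]
```

View pics/t3c.png

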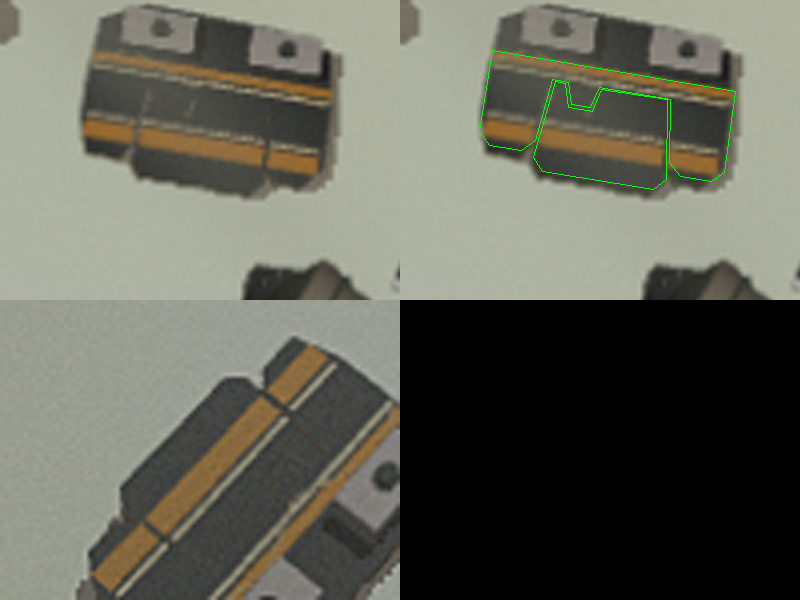

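Fragment 1 is home: its painted bands run straight on into the panel's, and no gap shows in the lower-left scene crop. Next I'll grip fragment 2 at local y = +12.

```bash
python3 -m pendant '[[[-0.4,-0.103,0],[0,0,0.97],1],[[-0.4,-0.103,0],[0,0,0.97],1],[[0,0,0],[0,0,0],1],[[0,0,0],[0,0,0],1],[[0,0,0],[0,0,0],1],[[0,0,-0.1],[0,0,0],1],[[0,0,0],[0,0,0],1],[[0,0,0],[0,0,0],1],[[0,0,0],[0,0,0],1],[[0,0,0],[0,0,0],1]]'
```

```text
time: 12.8
tool_pos: [427.4, -244.7, 93.7]
tcp_rot: [3.141, 0.0, 1.673]
contact_force: [-0.4, 0.1, -1.2]
grip_width: 91.6
finger_force: 0.0
```

```bash
python3 -m pendant '[[[0,0,-0.6],[0,0,0],1],[[0,0,-0.7],[0,0,0],1],[[0,0,-0.6],[0,0,0],1],[[0,0,-0.35],[0,0,0],1],[[0,0,-0.1],[0,0,0],1],[[0,0,0],[0,0,0],1],[[0,0,0],[0,0,0],-1],[[0,0,0],[0,0,0],-1],[[0,0,0],[0,0,0],-1],[[0,0,0],[0,0,0],-1]]'
```

```text
time: 13.63
tool_pos: [427.7, -245.1, 24.1]
tcp_rot: [3.14, 0.001, 1.674]
contact_force: [0.1, 1.1, 3.3]
grip_width: 75.9
finger_force: 30.0
```

```bash
python3 -m pendant '[[[0.089,0.25,0],[0,0,-0.014],-1],[[0.208,0.583,0],[0,0,-0.034],-1],[[0.297,0.833,0],[0,0,-0.048],-1],[[0.297,0.833,0],[0,0,-0.048],-1],[[0.297,0.833,0],[0,0,-0.048],-1],[[0.297,0.833,0],[0,0,-0.048],-1],[[0.297,0.833,0],[0,0,-0.048],-1],[[0.297,0.833,0],[0,0,-0.048],-1],[[0.297,0.833,0],[0,0,-0.048],-1],[[0.297,0.833,0],[0,0,-0.048],-1]]'
python3 -m pendant '[[[0.297,0.833,0],[0,0,-0.048],-1],[[0.297,0.833,0],[0,0,-0.048],-1],[[0.297,0.833,0],[0,0,-0.048],-1],[[0.297,0.833,0],[0,0,-0.048],-1],[[0.297,0.833,0],[0,0,-0.048],-1],[[0.297,0.833,0],[0,0,-0.048],-1],[[0.297,0.833,0],[0,0,-0.048],-1],[[0.297,0.833,0],[0,0,-0.048],-1],[[0.208,0.583,0],[0,0,-0.034],-1],[[0.089,0.25,0],[0,0,-0.014],-1]]'
python3 -m pendant '[[[0,0,0],[0,0,0],-1],[[0,0,0],[0,0,0],-1],[[0,0,0],[0,0,0],-1],[[0,0,0],[0,0,0],-1],[[0,0,0],[0,0,0],-1],[[0,0,0],[0,0,0],-1],[[0,0,0],[0,0,0],-1],[[0,0,0],[0,0,0],-1],[[0,0,0],[0,0,0],-1],[[0,0,0],[0,0,0],-1]]'
```

```text
time: 14.47
tool_pos: [508.0, -18.7, 24.0]
tcp_rot: [3.14, 0.001, 1.622]
contact_force: [-0.2, -3.3, 5.0]
grip_width: 76.3
finger_force: 30.0
time: 15.3
tool_pos: [587.9, 207.5, 24.1]
tcp_rot: [3.14, 0.0, 1.572]
contact_force: [-2.4, -5.9, 9.3]
grip_width: 75.7
finger_force: 30.0
time: 16.13
tool_pos: [587.9, 205.8, 24.1]
tcp_rot: [3.14, -0.001, 1.57]
contact_force: [0.5, 4.7, 5.7]
grip_width: 75.6
finger_force: 30.0
```

```bash
python3 -m pendant '[[[0.1,-0.04,0],[0,0,0],-1],[[0.25,0,0],[0,0,0],-1],[[0.3,0,0],[0,0,0],-1],[[0.3,0,0],[0,0,0],-1],[[0.3,0,0],[0,0,0],-1],[[0.3,0,0],[0,0,0],-1],[[0.25,0,0],[0,0,0],-1],[[0.15,0,0],[0,0,0],-1],[[0.05,0,0],[0,0,0],-1],[[0,0,0],[0,0,0],-1]]'
```

```text
time: 16.97
tool_pos: [647.0, 203.6, 24.1]
tcp_rot: [-3.141, 0.0, 1.57]
contact_force: [-3.7, 0.2, 8.4]
grip_width: 75.7
finger_force: 30.0
```

```bash
python3 -m pendant '[[[0,0,0],[0,0,0],1],[[0,0,0],[0,0,0],1],[[0,0,0],[0,0,0],1],[[0,0,0],[0,0,0],1],[[0,0,0.3],[0,0,0],1],[[0,0,0.6],[0,0,0],1],[[0,0,0.8],[0,0,0],1],[[0,0,0.7],[0,0,0],1],[[-0.2,-0.2,0.1],[0,0,-0.8],1],[[-0.4,-0.5,0],[0,0,-1],1]]'
python3 -m pendant '[[[-0.4,-0.5,0],[0,0,-1],0],[[-0.4,-0.5,0],[0,0,-1],0],[[-0.4,-0.5,0],[0,0,-1],0],[[-0.4,-0.5,0],[0,0,-1],0],[[-0.4,-0.5,0],[0,0,-1],0],[[-0.4,-0.5,0],[0,0,-1],0],[[-0.4,-0.5,0],[0,0,-1],0],[[-0.4,-0.5,0],[0,0,-1],0],[[-0.4,-0.5,0],[0,0,-1],0],[[-0.4,-0.5,0],[0,0,-1],0]]'
python3 - <<'E'
from h import *
im=bot.capture("top");cv2.imwrite("pics/t4.png",im)
b,m=prep(im)
P=(683.3,192.7,0)
x,y=pix(np.array([[665,190,28]]))[0].astype(int)
R=b[y-150:y+150,x-200:x+200].copy()
o=overlay(b,[(panel(-23),P),(frag(-23),(647,191.7,0))])
cv2.imwrite("pics/t4c.png",np.hstack([R,o[y-150:y+150,x-200:x+200]]));print(bot.get_obs()["tool_pos"],bot.get_obs()["tcp_rot"])
E
```

```text
time: 17.8
tool_pos: [631.5, 184.3, 101.2]
tcp_rot: [3.136, -0.003, 1.351]
contact_force: [0.1, 0.2, -0.1]
grip_width: 91.5
finger_force: 0.0
time: 18.63
tool_pos: [509.1, 32.2, 98.9]
tcp_rot: [3.141, -0.001, 0.148]
contact_force: [0.8, 0.1, 0.0]
grip_width: 45.8
finger_force: 0.0
[506.92817755  30.2102485   98.61347714] [3.14083419e+00 2.20528436e-03 1.40059307e-01]
```

View pics/t4c.png

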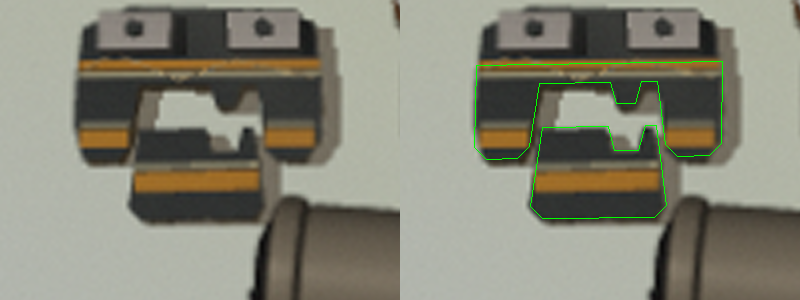

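Fragment 2 stands straight in q's mouth, with its notch (about (228,140)) in line with the tongue (about (227,97)). Next comes the push home.

```bash
python3 -m pendant '[[[0.389,0.911,0],[0,0,-0.19],0],[[0.389,0.911,0],[0,0,-0.19],0],[[0.389,0.911,0],[0,0,-0.19],0],[[0.389,0.911,0],[0,0,-0.19],0],[[0.389,0.911,0],[0,0,-0.19],0],[[0.389,0.911,0],[0,0,-0.19],0],[[0,0,-0.8],[0,0,0],0],[[0,0,-0.8],[0,0,0],0],[[0,0,-0.7],[0,0,0],0],[[0,0,-0.23],[0,0,0],0]]'
python3 -m pendant '[[[0.2,0,0],[0,0,0],0],[[0.3,0,0],[0,0,0],0],[[0.3,0,0],[0,0,0],0],[[0.3,0,0],[0,0,0],0],[[0.2,0,0],[0,0,0],0],[[0.1,0,0],[0,0,0],0],[[0.1,0,0],[0,0,0],0],[[0,0,0],[0,0,0],0],[[0,0,0],[0,0,0],0],[[0,0,0],[0,0,0],0]]'
```

```text
time: 19.52
tool_pos: [577.9, 196.9, 19.5]
tcp_rot: [3.141, 0.005, 0.019]
contact_force: [-1.2, 0.1, 0.6]
grip_width: 46.0
finger_force: 0.0
time: 20.35
tool_pos: [624.6, 196.8, 22.5]
tcp_rot: [3.142, -0.0, 0.017]
contact_force: [0.6, -0.3, 0.5]
grip_width: 45.7
finger_force: 0.0
```

```bash
python3 -m pendant '[[[-0.1,-0.1,0],[0,0,-0.14],0],[[0.1,0,0],[0,0,0],0],[[0.05,0,0],[0,0,0],0],[[0.05,0,0],[0,0,0],0],[[0.05,0,0],[0,0,0],0],[[0.05,0,0],[0,0,0],0],[[0.05,0,0],[0,0,0],0],[[0.04,0,0],[0,0,0],0],[[0,0,0],[0,0,0],0],[[0,0,0],[0,0,0],0]]'
```

```text
time: 21.18
tool_pos: [633.6, 193.9, 22.3]
tcp_rot: [-3.142, -0.001, 0.001]
contact_force: [0.3, -0.0, -0.7]
grip_width: 45.8
finger_force: 0.1
```

Not touching the floor yet, so I'll push on.

```bash
python3 -m pendant '[[[0.05,0,0],[0,0,0],0],[[0.05,0,0],[0,0,0],0],[[0.05,0,0],[0,0,0],0],[[0.05,0,0],[0,0,0],0],[[0,0,0],[0,0,0],0],[[0,0,0],[0,0,0],0],[[0,0,0],[0,0,0],0],[[0,0,0],[0,0,0],0],[[0,0,0],[0,0,0],0],[[0,0,0],[0,0,0],0]]'
```

```text
time: 22.02
tool_pos: [634.2, 194.0, 22.3]
tcp_rot: [3.14, 0.012, 0.0]
contact_force: [-21.0, -0.9, 14.0]
grip_width: 45.9
finger_force: 10.0
```

```bash
python3 -m pendant '[[[-0.3,0,0],[0,0,0],0],[[-0.6,0,0],[0,0,0],0],[[0,0,0.5],[0,0,0],0],[[0,0,0.8],[0,0,0],0],[[0,0,0.9],[0,0,0],0],[[-0.3,-0.6,0.9],[0,0,0],0],[[-0.4,-0.8,0.3],[0,0,0],0],[[-0.4,-0.8,0],[0,0,0],0],[[-0.4,-0.8,0],[0,0,0],0],[[-0.4,-0.8,0],[0,0,0],0]]'
python3 -m pendant '[[[-0.4,-0.8,0],[0,0,0],0],[[-0.4,-0.8,0],[0,0,0],0],[[-0.2,-0.4,0],[0,0,0],0],[[0,0,0],[0,0,0],0],[[0,0,0],[0,0,0],0],[[0,0,0],[0,0,0],0],[[0,0,0],[0,0,0],0],[[0,0,0],[0,0,0],0],[[0,0,0],[0,0,0],0],[[0,0,0],[0,0,0],0]]'
python3 - <<'E'
from h import *
im=bot.capture("top");cv2.imwrite("pics/t5.png",im);s=bot.capture("scene")
def crop(im,n,P):
    u,v=proj([P],n)[0].astype(int);return cv2.resize(im[v-37:v+38,u-50:u+50],(400,300),interpolation=cv2.INTER_CUBIC)
q,p=(665,192,28),(660,-200,28)
cv2.imwrite("pics/t5c.png",np.vstack([np.hstack([crop(im,"top",q),crop(im,"top",p)]),np.hstack([crop(s,"scene",q),crop(s,"scene",p)])]))
E
```

```text
time: 22.85
tool_pos: [555.2, 78.8, 124.9]
tcp_rot: [3.141, -0.002, 0.001]
contact_force: [-0.1, -0.3, -0.4]
grip_width: 45.8
finger_force: 0.0
time: 23.68
tool_pos: [525.4, 20.4, 124.2]
tcp_rot: [3.142, 0.0, 0.001]
contact_force: [0.4, 0.7, 0.1]
grip_width: 46.2
finger_force: 0.0
```

View pics/t5c.png

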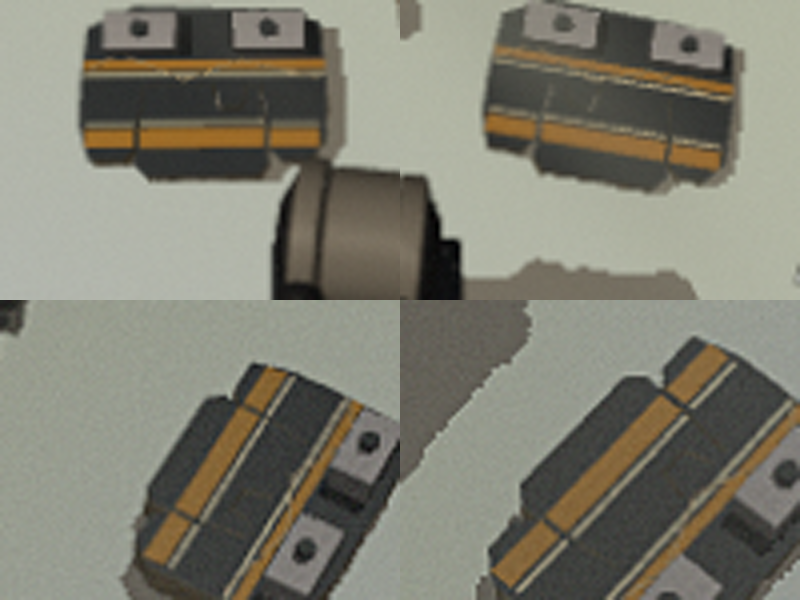

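View pics/t5.png

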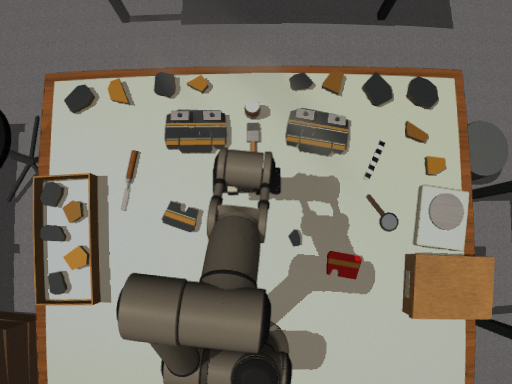

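Both fragments are home with their bands continuous, at about (197,132) and (317,132). Fragment 3 lies untouched at (181,217), the bystanders are where they were, and the arm is clear. Handing in.

```bash
python3 -c "
from plant import bot
print(bot.close_job())"
```

```text
the job is handed in; nothing more can be done
None
```

The job is handed in at about 24 s of the 72 s allowed: the pictures show fragment 1 home in panel p and fragment 2 home in panel q, with fragment 3 and the other loose things left where they were; no verdict came back.

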